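Close up the jar rail

ROBOT

A 7-joint arm with a two-finger parallel gripper is mounted at the origin on a cart in front of the work surface, level with it; the furniture and walls round the work are solid. World frame = base frame: x ahead of the robot, y to its left, z up, the work surface at z = 0. Lengths are in m, angles in rad, forces in N, time in s.
With the tool pointing down it reaches from about 0.4 to 0.85 m from the base axis. Payload 10.4 kg.
Tool frame: the origin (TCP) lies midway between the tips of the shut fingers; the grasp point (between the pads) lies 19 mm behind it; z points along the fingers, y is the line along which they close (so a half turn about z gives the same grasp; the last joint's range is limited). The gripper opens to 85 mm and grips with 20 to 120 N. Pads are 22 mm wide; open, the fingers measure 114 mm over their backs; the gripper's body (76 mm by 85 mm) begins 54 mm behind the grasp point. The pads swing forward as they close: fully open they stand 13 mm farther back than shut.
Start: joints at [-1.259, 0.332, -0.065, 1.46, 0.022, 1.35, -0.088], TCP at [0.205, 0.59, 0.231] pointing down, gripper open.
Joint ranges: [-2.6, 2.6], [-0.5, 2.12], [-1.47, 1.34], [0.16, 2.42], [-1.27, 4.41], [0.06, 2.06], [-2.6, 2.6]. Speed limits (rad/s): [2.22, 2.22, 2.79, 2.79, 3.14, 3.14, 3.14].

INTERFACE

Orientations are given as a unit quaternion [x, y, z, w].
In Python, from workcell import get_obs, camera, camera_params, hand_in gives the robot as it stands.
- The arm moves only by the tool carry_out, never from a script. Its argument "commands" is a list that holds one entry, the list of rows, each a list of 6 numbers: the shift along the tool's x, y, z in units of 40 mm (1.0 is 40 mm), then the turn, a rotation vector about the tool's x, y, z in units of 6 degrees (1.0 is 6 degrees). In form: [[[x, y, z, ax, ay, az], ...]]. A call has 1 to 20 rows; each row shifts and turns the commanded pose from where the row before left it, along the tool's axes as they then stand; what a row does not reach is not made up. A row lasts 1/12 s, in which the tool goes at most 41.7 mm and 7.16 degrees, less where a joint would pass 70% of its speed; a pose out of reach is approached as far as the arm can. A call is refused whole if a number of a shift passes 1 or a number of a turn 1, either way. A call with a gripper value outside its range is refused whole. "hand" is the closure, from -1 (fully open) to 1 (shut), set as the call begins (left out, the last holds). The fingers move at their own pace and stop on an object; "force" is the grip in N (left out, the last holds). Time passes only in rows, so rows that do not move let the fingers close. It gives the time, the measured TCP pose, the force, the opening and the grip force at its end, in the units of the state.
- get_obs(): the state, without advancing time (a new reading comes with each control period).
- camera(name): name is "side" or "top"; returns the picture (420x560x3 uint8, red, green, blue); there is no depth.
- camera_params(name): a dict with "mtx" (3x3 intrinsics, pixels), "k1" (the pictures are not rectified: a ray, as slopes to the right and down, at radius r is drawn at 1 + k1 r^2 times it, then the intrinsics apply), "R" (3x3) and "t" (3): a world point X has camera coordinates R X + t. Camera axes: x right, y down, z forward; pixel columns grow to the right and rows downward; lengths in m; the calibration is good to about 2 mm. A picture is of the moment at which its call begins. camera_params takes no time and is no camera call.
- hand_in(): hands the job in; it is judged then, once.
The state is a dict: "clock": time; "joint_pos": joint angles; "joint_velocities": joint speeds; "tau": joint torques, N m; "position": TCP position; "ee_rot": TCP orientation; "ft_force": force on the tool from outside, world axes, zero at the start; "torque": the same for the moment, N m; "grip_width": opening from 0.0 (shut) to 1.0 (fully open); "grasp_force": force on a finger pad.
Only numpy, scipy, OpenCV 4.12 (cv2) and the standard library are available. Lean on these libraries where they do the work, as an engineer would, in place of code of your own. Each camera call takes 0.05 s, during which the arm holds its last target. There are 200 camera calls.

TASK

Two jars and a tin belong side by side on the jar rail, but one of the three stands out of line in front of the gap in the middle: push it straight back into the row with the fingertips until it is against the rail. Then push the sliding end stop along the rail, clicking past the notches on the way, until the row of three is closed up against the fixed end plate and the stop has dropped into the notch there. Only push: lift, tip or carry nothing, and leave the other things on the worktop where they are.

Things in the scene. Friction and masses are not known exactly. Their poses are not given: they have to be found in the camera images.
- rail: Jar rail screwed to the worktop: aluminium bar 336 mm long, 14 thick, 46 high, V notches across its top every 24 mm. Origin on the worktop under the bar; y along the bar (-169 to +167 mm) towards the fixed end plate, x square to it, away from the jars. Jars stand on the worktop before its front face (x = -7 mm)
- stop (a joint): Slide of the end stop, m, growing to the end plate: inner face at rail y = value - 0.131. Its pin drops into a notch at every multiple of 0.024; starts at 0 to 0.020. Room to the end plate is 202 mm at 0.096, 178 at 0.120; the three things need 199. Sliding takes 2 N (near 0 in the last 4 mm before a notch), leaving a notch 8 N, pushing the row up to 7 N more; pushed past a notch it may stay there
- stop_push (a point): Where to push the end stop (towards rail +y): on the outer face of its steel plate, 60 mm up, 45 mm in front of the bar's centre line. The plate is 4 mm thick, 5 to 83 mm up, and free to push from 20 to 74 mm in front of the centre line; the black saddle on the bar sticks out 36 mm to the outside, its pin reaches 82 mm up. Axes as the rail
- pin (a joint): How far the spring pin of the stop has sunk, m: about 0.0015 while it rides on the bar between notches, about 0.0043 when it has dropped into a notch. Its steel head on top of the black saddle sinks visibly by these 3 mm
- olive_a_mid (a point): Centre of a round glass jar of olives with a red lid, 62 mm diameter, 86 mm high, 43 mm above its foot, 0.28 kg; stands in the row or is the one out of line
- olive_b_mid (a point): Centre of a second jar of olives, the same as the first
- mill: Bystander: wooden pepper mill, 58 mm across, 150 mm high, behind the rail; origin under its centre
- shaker: Bystander: glass salt shaker, 44 mm across, 90 mm high, behind the rail; origin under its centre
- mug: Bystander: white mug, 79 mm across with a handle, 89 mm high, left of the rail; origin under its centre
- opener: Bystander: yellow-handled tin opener, 174 mm long, 20 mm high, lying right of the rail; origin under its centre
- row_end (a point): Inner face of the fixed end plate at the left (+y) end of the rail (rail y = +167 mm), 43 mm up and 40 mm in front of the bar's centre line. The plate is 69 mm high and reaches 82 mm in front of the centre line. Axes as the rail
- tin_mid (a point): Centre of a low round food tin, red and white, 75 mm diameter, 58 mm high, 29 mm above its foot, 0.26 kg. One of the two jars and the tin stands 80 to 100 mm in front of the row, before the middle of the three places, which are 76 mm apart, and takes about 2 N to push; push jars below half their height
Things that resemble listed ones, but are neither listed nor needed, are in the scene too. Leave any blue look-alike of the part that bears olive_b_mid alone.

How it is judged:
By the outcome, as a careful person would: the job done as asked, in the order asked, and still so for the second after the job is handed in, with the robot touching nothing.
It also fails if it takes over 48 s, if anything falls off the work surface, if the arm or the gripper's body presses on something with over 40 N, if the wrist force passes 120 N, or if a joint passes its speed limit or range.

## Working session

There is one attempt and no reset: what is moved stays moved. The work goes in short steps, Python scripts to look and compute and a tool call to move; the robot and the scene stay as the last step left them, time stands still between calls to the robot, and variables do not carry over. Pictures are saved under pics/ and viewed, at most 10 in all, crops included, and the job is handed in when it is done.

Besides the shell and the picture viewer there is one more tool, called after "Call:" as name(argument=value, ...) on one line, values as JSON. carry_out: Moves the arm, as the interface text tells. Its arguments: {"type":"object","properties":{"commands":{"type":"array"},"hand":{"type":"number"},"force":{"type":"number"}},"required":["commands"]}

```bash
mkdir -p pics; cat > h.py <<'E'
import numpy as np, cv2
from workcell import get_obs, camera, camera_params, hand_in
def snap(n,f):
    im=camera(n); cv2.imwrite(f,cv2.cvtColor(im,cv2.COLOR_RGB2BGR)); return im
def proj(n,X):
    p=camera_params(n);R=np.array(p['R']);c=R@np.array(X,float)+p['t'];s=c[:2]/c[2];s=s*(1+p['k1']*(s@s))
    return (np.array(p['mtx'])@np.r_[s,1])[:2]
def ray(n,uv):
    p=camera_params(n);R=np.array(p['R']);s0=np.linalg.solve(np.array(p['mtx']),np.r_[uv,1])[:2];s=s0.copy()
    for _ in range(20): s=s0/(1+p['k1']*(s@s))
    return -R.T@np.array(p['t']), R.T@np.r_[s,1]
def onz(n,uv,z):
    o,d=ray(n,uv);return o+d*(z-o[2])/d[2]
E
python3 - <<'E'
from h import *
for n in('top','side'): 
    im=snap(n,f'pics/{n}0.png'); print(n,ray(n,(280,210)))
o=get_obs();print(o['clock'],o['position'],o['ee_rot'],o['grip_width'])
E
```

```text
top (array([0.41150584, 0.14833124, 1.35543529]), array([ 0.14728806,  0.01423707, -0.98900832]))
side (array([ 0.01673486, -0.75462723,  1.04221943]), array([ 0.39562822,  0.63038996, -0.66813742]))
0.1 [0.20525151 0.58998475 0.23060141] [ 1.66603479e-01  9.86023777e-01 -6.21058006e-04 -7.61613050e-05] 0.9978705025195714
```

View pics/top0.png

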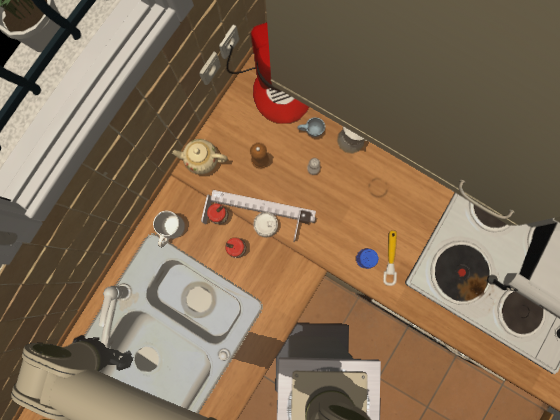

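View pics/side0.png

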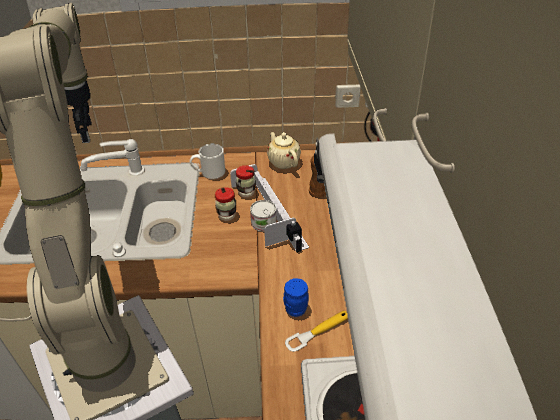

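The top view shows the rail running from (212,195) to (313,216), with the end plate at (207,208) and the stop plate at (297,228). One olive jar is in the row at (217,214) and the tin is at (265,225). The jar out of line is at (235,247). Red lids that could be confused are (217,214) and (235,247), and the blue look-alike is at (368,258). The target is the one at (235,247), so I'll check it in a close crop.

```bash
python3 - <<'E'
from h import *
im=cv2.imread('pics/top0.png')[180:270,190:330]
cv2.imwrite('pics/c1.png',cv2.resize(im,None,fx=5.7,fy=5.7,interpolation=cv2.INTER_CUBIC))
im=cv2.imread('pics/side0.png')[150:260,200:330]
cv2.imwrite('pics/c2.png',cv2.resize(im,None,fx=5.4,fy=5.4,interpolation=cv2.INTER_CUBIC))
E
```

```text
(no output)
```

View pics/c1.png

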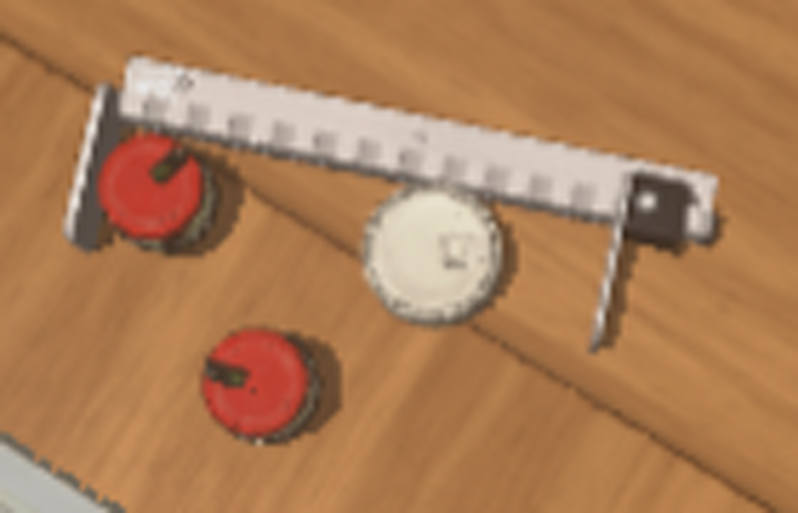

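View pics/c2.png

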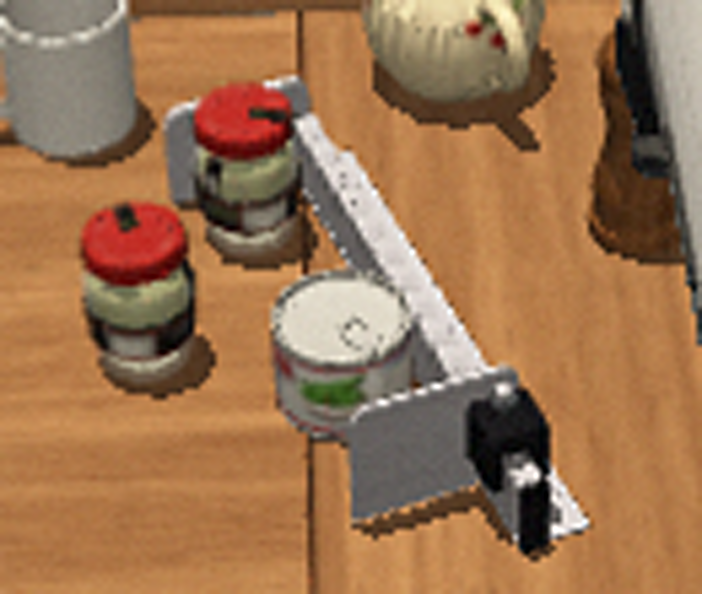

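Crop: the out-of-line jar's lid centre is at (258,382), the row jar's at (152,187), and the tin's top at (432,253). The bar's back top edge runs (133,60) to (716,177), the stop plate's top runs (630,178) to (598,345), and the pin head is at (648,200). The side crop confirms a red-lidded olive jar in front of the gap.

```bash
cat >> h.py <<'E'
def c1(u,v): return (190+(u+.5)/5.7-.5,180+(v+.5)/5.7-.5)
def c2(u,v): return (200+(u+.5)/5.4-.5,150+(v+.5)/5.4-.5)
E
python3 - <<'E'
from h import *
P=lambda u,v,z:onz('top',c1(u,v),z)
for n,u,v,z in [('bl',133,60,.046),('br',716,177,.046),('fl',122,113,.046),('jarout',258,382,.086),('jarrow',152,187,.086),('tin',432,253,.058),('plate back',630,178,.083),('plate front',598,345,.083),('pin',648,200,.08),('endtop back',106,88,.069),('endtop front',72,238,.069)]:
    print(n,P(u,v,z).round(4))
S=lambda u,v,z:onz('side',c2(u,v),z)
for n,u,v,z in [('jarout',135,235,.086),('jarrow',243,112,.086),('tin',342,318,.058),('plate front',352,415,.083),('plate back',510,372,.083),('plate front foot',356,522,.005),('bar br',585,522,.046),('end front',180,112,.069),('end back',298,80,.069)]:
    print(n,S(u,v,z).round(4))
E
```

```text
bl [0.6639 0.3801 0.046 ]
br [0.6075 0.0577 0.046 ]
fl [0.6341 0.3846 0.046 ]
jarout [0.4863 0.2982 0.086 ]
jarrow [0.5879 0.3592 0.086 ]
tin [0.5601 0.2106 0.058 ]
plate back [0.6002 0.1058 0.083 ]
plate front [0.5111 0.1206 0.083 ]
pin [0.5891 0.0959 0.08  ]
endtop back [0.6437 0.3899 0.069 ]
endtop front [0.5614 0.404  0.069 ]
jarout [0.4893 0.2984 0.086 ]
jarrow [0.5915 0.3599 0.086 ]
tin [0.5623 0.2068 0.058 ]
plate front [0.5146 0.1176 0.083 ]
plate back [0.5978 0.0998 0.083 ]
plate front foot [0.5148 0.119  0.005 ]
bar br [0.5898 0.0211 0.046 ]
end front [0.5716 0.4001 0.069 ]
end back [0.6437 0.3883 0.069 ]
```

```bash
python3 - <<'E'
from h import *
P=lambda u,v,z:onz('top',c1(u,v),z)[:2]
a,b=P(155,104,.044),P(582,195,.044); print(a,b,np.linalg.norm(a-b))
ey=(a-b)/np.linalg.norm(a-b); 
print('yaw',np.degrees(np.arctan2(-ey[0],ey[1])))
ey=np.array([.171,.9853]);ex=np.array([ey[1],-ey[0]])
for n,p in dict(notch=(a+b)/2,tin=[.561,.2087],jarrow=[.5895,.3595],jarout=[.488,.2983],plf=[.513,.119],plb=[.599,.103],pin=P(648,200,.08),ef=[.5665,.402],eb=[.6437,.389]).items():
    print(n,(np.array(p)@ex).round(4),(np.array(p)@ey).round(4))
E
```

```text
[0.63994279 0.36692209] [0.59588391 0.13050422] 0.2404882387229445
yaw -10.556554241166642
notch 0.5663 0.3507
tin 0.5171 0.3016
jarrow 0.5194 0.455
jarout 0.4298 0.3774
plf 0.4851 0.205
plb 0.5726 0.2039
pin 0.5641 0.1953
ef 0.4894 0.493
eb 0.5677 0.4934
```

Call:
carry_out(commands=[[[0,0,-0.6,0,0,-0.4],[0,0,-0.6,0,0,-0.4],[0,0,-0.6,0,0,-0.4],[0,0,-0.6,0,0,-0.37],[-0.4,-0.35,0,0,0,0],[-0.44,-0.4,0,0,0,0],[-0.44,-0.4,0,0,0,0],[-0.44,-0.4,0,0,0,0],[-0.44,-0.4,0,0,0,0],[-0.44,-0.4,0,0,0,0],[-0.44,-0.4,0,0,0,0],[-0.44,-0.4,0,0,0,0],[-0.44,-0.4,0,0,0,0],[-0.44,-0.4,0,0,0,0],[-0.44,-0.4,0,0,0,0],[-0.44,-0.4,0,0,0,0],[-0.44,-0.4,0,0,0,0],[-0.44,-0.4,0,0,0,0],[-0.44,-0.4,0,0,0,0],[0,0,0,0,0,0]]], hand=0.4, force=40)

```text
clock: 1.77
position: [0.4267, 0.3067, 0.3272]
ee_rot: [0.088, 0.996, -0.001, 0.001]
ft_force: [-0.1, -1.0, -0.2]
grip_width: 0.296
grasp_force: 0.0
```

Call:
carry_out(commands=[[[0,0.05,0.4,0,0,0],[0,0,0.7,0,0,0],[0,0,0.8,0,0,0],[0,0,0.8,0,0,0],[0,0,0.8,0,0,0],[0,0,0.8,0,0,0],[0,0,0.7,0,0,0],[0,0,0,0,-0.67,0],[0,0,0,0,-0.67,0],[0.06,0,0.43,0,0,0],[0.06,0,0.43,0,0,0],[0.06,0,0.43,0,0,0],[0.06,0,0.43,0,0,0],[0.06,0,0.43,0,0,0],[0.06,0,0.42,0,0,0],[0,0,0,0,0,0],[0,0,0,0,0,0]]])

```text
clock: 3.18
position: [0.4234, 0.3129, 0.023]
ee_rot: [0.085, 0.994, -0.007, 0.069]
ft_force: [0.1, -0.1, 0.8]
grip_width: 0.297
grasp_force: 0.0
```

```bash
python3 - <<'E'
from h import *
im=snap('top','pics/t1.png')[180:280,180:320]
cv2.imwrite('pics/t1c.png',cv2.resize(im,None,fx=5.7,fy=5.7,interpolation=cv2.INTER_CUBIC))
E
```

```text
(no output)
```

View pics/t1c.png

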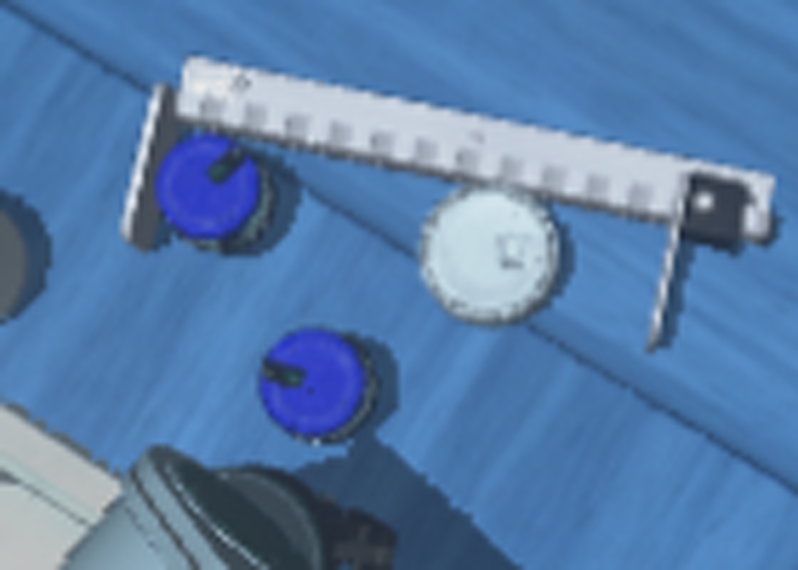

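The colours are swapped in this picture. It shows the jar unmoved at (313,382), with the gripper in front of it around (300,540).

Call:
carry_out(commands=[[[-0.15,-0.05,0.021,0,0,0],[-0.15,0,0.021,0,0,0],[-0.15,0,0.021,0,0,0],[-0.15,0,0.021,0,0,0],[-0.15,0,0.021,0,0,0],[-0.15,0,0.021,0,0,0],[-0.15,0,0.021,0,0,0],[-0.15,0,0.021,0,0,0],[-0.15,0,0.021,0,0,0],[-0.15,0,0.021,0,0,0],[-0.15,0,0.021,0,0,0],[-0.15,0,0.021,0,0,0],[-0.15,0,0.021,0,0,0],[-0.15,0,0.021,0,0,0],[-0.15,0,0.021,0,0,0],[-0.15,0,0.021,0,0,0],[-0.1,0,0.014,0,0,0]]])

```text
clock: 4.65
position: [0.5241, 0.2938, 0.0236]
ee_rot: [0.085, 0.994, -0.006, 0.07]
ft_force: [-2.5, 0.1, 3.5]
grip_width: 0.303
grasp_force: 1.8
```

```bash
python3 - <<'E'
from h import *
im=snap('side','pics/s1.png');im=cv2.cvtColor(im,cv2.COLOR_RGB2BGR)[140:260,170:330]
cv2.imwrite('pics/s1c.png',cv2.resize(im,None,fx=5,fy=5,interpolation=cv2.INTER_CUBIC))
E
```

```text
(no output)
```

View pics/s1c.png

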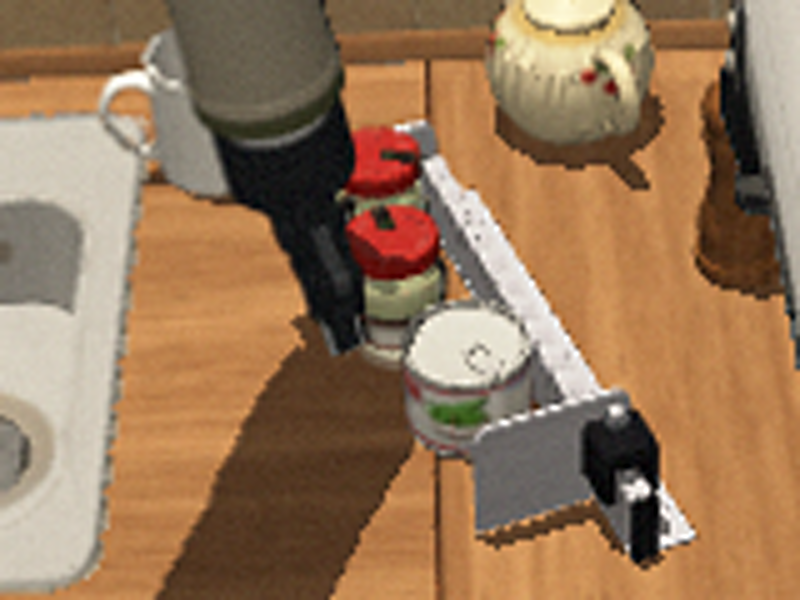

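The jar is upright and moving into the gap, its lid at (393,240), with roughly 20 mm to go. I'll creep on and watch the force.

Call:
carry_out(commands=[[[-0.08,0,0.011,0,0,0],[-0.08,0,0.011,0,0,0],[-0.08,0,0.011,0,0,0],[-0.08,0,0.011,0,0,0],[-0.05,0,0.007,0,0,0]]])

```text
clock: 5.12
position: [0.5384, 0.2914, 0.0237]
ee_rot: [0.085, 0.994, -0.006, 0.07]
ft_force: [-2.6, 0.9, 0.8]
grip_width: 0.297
grasp_force: 1.3
```

Call:
carry_out(commands=[[[-0.05,0,0.007,0,0,0],[-0.05,0,0.007,0,0,0]]])

```text
clock: 5.28
position: [0.5421, 0.2908, 0.0236]
ee_rot: [0.085, 0.994, -0.006, 0.07]
ft_force: [-2.4, 0.8, 1.7]
grip_width: 0.301
grasp_force: 1.4
```

Call:
carry_out(commands=[[[-0.05,0,0.007,0,0,0],[-0.04,0,0.006,0,0,0]]])

```text
clock: 5.45
position: [0.5457, 0.2902, 0.0237]
ee_rot: [0.085, 0.994, -0.006, 0.07]
ft_force: [-1.9, 0.6, 0.7]
grip_width: 0.299
grasp_force: 1.3
```

Call:
carry_out(commands=[[[-0.05,0,0.007,0,0,0],[-0.03,0,0.004,0,0,0]]])

```text
clock: 5.62
position: [0.5489, 0.2897, 0.0237]
ee_rot: [0.085, 0.994, -0.006, 0.07]
ft_force: [-3.8, 1.2, 1.3]
grip_width: 0.297
grasp_force: 2.5
```

Call:
carry_out(commands=[[[-0.05,0,0.007,0,0,0],[-0.03,0,0.004,0,0,0]]])

```text
clock: 5.78
position: [0.5495, 0.2898, 0.0233]
ee_rot: [0.084, 0.994, -0.006, 0.068]
ft_force: [-19.0, -0.8, 13.9]
grip_width: 0.301
grasp_force: 9.2
```

The force rose to 19 N, so the jar is against the rail. I'll back off, lift and straighten the tool.

Call:
carry_out(commands=[[[0.1,0,-0.014,0,0,0],[0.3,0,-0.042,0,0,0],[0.35,0,-0.049,0,0,0],[0.35,0,-0.049,0,0,0],[0.35,0,-0.049,0,0,0],[-0.07,0,-0.5,0,0,0],[-0.1,0,-0.7,0,0,0],[-0.1,0,-0.7,0,0,0],[-0.1,0,-0.7,0,0,0],[-0.1,0,-0.7,0,0.65,0],[0,0,-0.8,0,0.65,0],[0,0,-0.4,0,0,0],[0,0,0,0,0,0]]])

```text
clock: 6.87
position: [0.4942, 0.2999, 0.2092]
ee_rot: [0.086, 0.996, 0.002, 0.005]
ft_force: [0.0, -0.2, 0.8]
grip_width: 0.302
grasp_force: 0.0
```

```bash
python3 - <<'E'
from h import *
o=get_obs();p=o['position'];print(p,o['ee_rot'],p[0]*.9853-p[1]*.171,p[0]*.171+p[1]*.9853)
for n in('top',):
    im=snap(n,'pics/t2.png');im=cv2.cvtColor(im,cv2.COLOR_RGB2BGR)[180:270,190:330]
    cv2.imwrite('pics/t2c.png',cv2.resize(im,None,fx=5.7,fy=5.7,interpolation=cv2.INTER_CUBIC))
E
```

```text
[0.4942265  0.29989252 0.20923824] [0.08610839 0.99627209 0.00205898 0.00479942] 0.4356797465255664 0.3799968280649327
```

View pics/t2c.png

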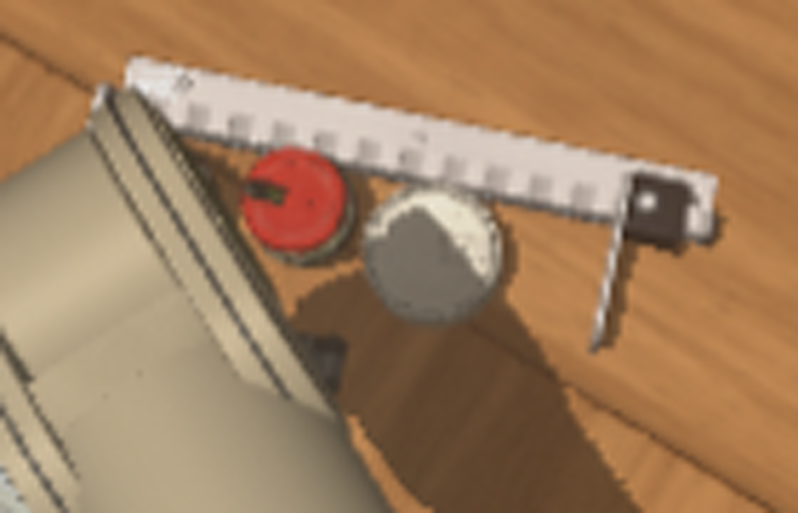

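The jar now stands in the row between its neighbours, its lid at (297,200), with the tin and stop unmoved. Next is the outer side of the stop.

Call:
carry_out(commands=[[[-0.17,-0.3,0,0,0,0],[-0.17,-0.5,0,0,0,0],[-0.17,-0.5,0,0,0,0],[-0.17,-0.5,0,0,0,0],[-0.17,-0.5,0,0,0,0],[-0.17,-0.5,0,0,0,0],[-0.17,-0.5,0,0,0,0],[-0.17,-0.5,0,0,0,0],[-0.17,-0.5,0,0,0,0],[-0.17,-0.5,0,0,0,0],[-0.18,-0.5,0,0,0,0],[-0.2,-0.45,0,0,0,0],[0,0,0,0,0,0],[0,0,0,0,0,0],[0,0,0,0,0,0]]], hand=1)

```text
clock: 8.17
position: [0.5342, 0.0589, 0.2042]
ee_rot: [0.085, 0.996, -0.0, 0.001]
ft_force: [-0.3, 0.0, -0.3]
grip_width: -0.004
grasp_force: 0.0
```

```bash
python3 - <<'E'
from h import *
o=get_obs();p=o['position'];print(p,o['ee_rot'],o['grip_width'],p[0]*.9853-p[1]*.171,p[0]*.171+p[1]*.9853)
E
```

```text
[0.53419646 0.05893679 0.2042021 ] [ 8.49589848e-02  9.96383442e-01 -3.13337236e-04  1.38184877e-03] -0.004003209065201983 0.5162655765246372 0.1494180101107451
```

Call:
carry_out(commands=[[[0,0,0.4,0,0,0],[0,0,0.6,0,0,0],[0,0,0.6,0,0,0],[0,0,0.6,0,0,0],[0,0,0.6,0,0,0],[0,0,0.6,0,0,0],[0,0,0.4,0,0,0],[0,0,0.18,0,0,0],[0,0.2,0,0,0,0],[0,0.2,0,0,0,0],[0,0,0,0,0,0],[0,0,0,0,0,0]]])

```text
clock: 9.17
position: [0.5391, 0.0758, 0.0472]
ee_rot: [0.084, 0.996, 0.0, 0.003]
ft_force: [0.0, -0.3, 0.4]
grip_width: -0.003
grasp_force: 0.0
```

Call:
carry_out(commands=[[[0,0.1,0,0,0,0],[0,0.1,0,0,0,0]]])

```text
clock: 9.33
position: [0.5401, 0.0824, 0.0467]
ee_rot: [0.085, 0.996, 0.0, 0.003]
ft_force: [0.7, 0.8, -0.1]
grip_width: 0.002
grasp_force: 0.0
```

Call:
carry_out(commands=[[[0,0.1,0,0,0,0],[0,0.1,0,0,0,0]]])

```text
clock: 9.5
position: [0.5412, 0.0907, 0.0462]
ee_rot: [0.085, 0.996, -0.0, 0.002]
ft_force: [0.3, -0.2, -0.2]
grip_width: 0.001
grasp_force: 0.0
```

Call:
carry_out(commands=[[[0,0.05,0,0,0,0],[0,0.05,0,0,0,0]]])

```text
clock: 9.67
position: [0.5418, 0.0945, 0.046]
ee_rot: [0.085, 0.996, -0.0, 0.002]
ft_force: [-0.0, -0.2, -0.9]
grip_width: -0.002
grasp_force: 0.0
```

Call:
carry_out(commands=[[[0,0.05,0,0,0,0],[0,0.05,0,0,0,0]]])

```text
clock: 9.83
position: [0.5424, 0.0982, 0.046]
ee_rot: [0.085, 0.996, -0.0, 0.002]
ft_force: [-0.1, -0.2, 0.3]
grip_width: 0.002
grasp_force: 0.0
```

Call:
carry_out(commands=[[[0,0.05,0,0,0,0],[0,0.05,0,0,0,0]]])

```text
clock: 10.0
position: [0.543, 0.1013, 0.0459]
ee_rot: [0.085, 0.996, -0.001, 0.002]
ft_force: [-2.1, -5.1, 1.8]
grip_width: -0.003
grasp_force: 2.4
```

Call:
carry_out(commands=[[[0,0.05,0,0,0,0],[0,0.05,0,0,0,0]]])

```text
clock: 10.17
position: [0.5437, 0.1054, 0.046]
ee_rot: [0.085, 0.996, -0.0, 0.002]
ft_force: [-0.6, -3.4, 0.5]
grip_width: 0.001
grasp_force: 1.2
```

Call:
carry_out(commands=[[[0,0.05,0,0,0,0]]])

```text
clock: 10.25
position: [0.5442, 0.108, 0.046]
ee_rot: [0.085, 0.996, -0.0, 0.002]
ft_force: [0.0, -1.3, 0.2]
grip_width: -0.0
grasp_force: 0.7
```

Call:
carry_out(commands=[[[0,0.05,0,0,0,0]]])

```text
clock: 10.33
position: [0.5446, 0.1103, 0.046]
ee_rot: [0.085, 0.996, 0.0, 0.002]
ft_force: [0.5, -0.9, -0.4]
grip_width: -0.003
grasp_force: 0.8
```

Call:
carry_out(commands=[[[0,0.05,0,0,0,0]]])

```text
clock: 10.42
position: [0.5448, 0.1111, 0.0459]
ee_rot: [0.085, 0.996, -0.001, 0.002]
ft_force: [-2.7, -11.4, 4.6]
grip_width: -0.006
grasp_force: 5.5
```

Call:
carry_out(commands=[[[0,0.05,0,0,0,0]]])

```text
clock: 10.5
position: [0.5449, 0.1118, 0.0459]
ee_rot: [0.086, 0.996, -0.001, 0.002]
ft_force: [-3.9, -12.7, 5.2]
grip_width: -0.002
grasp_force: 7.0
```

Call:
carry_out(commands=[[[0,0.05,0,0,0,0]]])

```text
clock: 10.58
position: [0.5452, 0.1137, 0.046]
ee_rot: [0.086, 0.996, -0.001, 0.002]
ft_force: [-3.3, -10.5, 3.4]
grip_width: 0.0
grasp_force: 5.9
```

Call:
carry_out(commands=[[[0,0.05,0,0,0,0]]])

```text
clock: 10.67
position: [0.5456, 0.1158, 0.0459]
ee_rot: [0.086, 0.996, -0.001, 0.002]
ft_force: [-1.8, -6.5, 2.7]
grip_width: 0.003
grasp_force: 3.4
```

Call:
carry_out(commands=[[[0,0.05,0,0,0,0]]])

```text
clock: 10.75
position: [0.5461, 0.1187, 0.046]
ee_rot: [0.086, 0.996, -0.001, 0.002]
ft_force: [-0.1, -3.3, 0.7]
grip_width: 0.001
grasp_force: 1.7
```

Call:
carry_out(commands=[[[0,0.05,0,0,0,0]]])

```text
clock: 10.83
position: [0.5466, 0.1213, 0.046]
ee_rot: [0.085, 0.996, -0.0, 0.002]
ft_force: [0.0, -3.8, -0.3]
grip_width: 0.001
grasp_force: 2.1
```

The first notch peak came at y≈0.111, so the notches should follow at y≈0.1347, 0.1583 and 0.182, the last being the target.

Call:
carry_out(commands=[[[0,0.05,0,0,0,0],[0,0.05,0,0,0,0],[0,0.05,0,0,0,0],[0,0.05,0,0,0,0]]])

```text
clock: 11.17
position: [0.548, 0.1301, 0.046]
ee_rot: [0.085, 0.996, 0.0, 0.002]
ft_force: [0.6, -1.4, 0.2]
grip_width: 0.001
grasp_force: 0.8
```

Call:
carry_out(commands=[[[0,0.05,0,0,0,0]]])

```text
clock: 11.25
position: [0.5482, 0.1324, 0.0461]
ee_rot: [0.085, 0.996, 0.0, 0.002]
ft_force: [0.2, -0.4, 0.5]
grip_width: 0.001
grasp_force: 0.6
```

Call:
carry_out(commands=[[[0,0.05,0,0,0,0]]])

```text
clock: 11.33
position: [0.5485, 0.1342, 0.0461]
ee_rot: [0.085, 0.996, 0.0, 0.002]
ft_force: [0.8, -5.2, -0.5]
grip_width: -0.001
grasp_force: 2.9
```

Call:
carry_out(commands=[[[0,0.05,0,0,0,0]]])

```text
clock: 11.42
position: [0.5486, 0.1348, 0.046]
ee_rot: [0.085, 0.996, -0.001, 0.002]
ft_force: [-2.7, -7.6, 3.9]
grip_width: -0.003
grasp_force: 4.1
```

Call:
carry_out(commands=[[[0,0.05,0,0,0,0]]])

```text
clock: 11.5
position: [0.5488, 0.1356, 0.046]
ee_rot: [0.086, 0.996, -0.001, 0.001]
ft_force: [-4.6, -9.8, 5.6]
grip_width: -0.0
grasp_force: 5.4
```

Call:
carry_out(commands=[[[0,0.05,0,0,0,0],[0,0.05,0,0,0,0]]])

```text
clock: 11.67
position: [0.5495, 0.1396, 0.046]
ee_rot: [0.086, 0.996, -0.001, 0.001]
ft_force: [-1.7, -7.3, 4.2]
grip_width: 0.0
grasp_force: 4.2
```

Call:
carry_out(commands=[[[0,0.05,0,0,0,0],[0,0.05,0,0,0,0]]])

```text
clock: 11.83
position: [0.5505, 0.1451, 0.046]
ee_rot: [0.085, 0.996, -0.0, 0.002]
ft_force: [0.9, -4.4, 0.8]
grip_width: 0.001
grasp_force: 1.8
```

Call:
carry_out(commands=[[[0,0.05,0,0,0,0],[0,0.05,0,0,0,0]]])

```text
clock: 12.0
position: [0.5513, 0.1495, 0.0461]
ee_rot: [0.085, 0.996, -0.0, 0.002]
ft_force: [0.6, -3.9, 0.5]
grip_width: -0.002
grasp_force: 2.0
```

Call:
carry_out(commands=[[[0,0.05,0,0,0,0],[0,0.05,0,0,0,0]]])

```text
clock: 12.17
position: [0.5521, 0.1538, 0.0461]
ee_rot: [0.085, 0.996, 0.0, 0.002]
ft_force: [0.4, -2.0, 0.1]
grip_width: -0.001
grasp_force: 0.9
```

Call:
carry_out(commands=[[[0,0.05,0,0,0,0]]])

```text
clock: 12.25
position: [0.5523, 0.1559, 0.0461]
ee_rot: [0.085, 0.996, 0.0, 0.002]
ft_force: [2.3, -1.8, 0.3]
grip_width: 0.001
grasp_force: 0.7
```

Call:
carry_out(commands=[[[0,0.05,0,0,0,0]]])

```text
clock: 12.33
position: [0.5526, 0.1576, 0.046]
ee_rot: [0.085, 0.996, -0.0, 0.002]
ft_force: [1.2, -3.3, 0.4]
grip_width: 0.001
grasp_force: 1.8
```

Call:
carry_out(commands=[[[0,0.05,0,0,0,0]]])

```text
clock: 12.42
position: [0.5528, 0.1582, 0.046]
ee_rot: [0.085, 0.996, -0.001, 0.002]
ft_force: [-4.0, -11.9, 7.4]
grip_width: -0.004
grasp_force: 6.0
```

Call:
carry_out(commands=[[[0,0.05,0,0,0,0]]])

```text
clock: 12.5
position: [0.5529, 0.1589, 0.046]
ee_rot: [0.086, 0.996, -0.002, 0.001]
ft_force: [-5.8, -16.1, 9.7]
grip_width: 0.0
grasp_force: 8.3
```

Call:
carry_out(commands=[[[0,0.05,0,0,0,0]]])

```text
clock: 12.58
position: [0.553, 0.16, 0.046]
ee_rot: [0.086, 0.996, -0.002, 0.001]
ft_force: [-4.8, -13.2, 8.9]
grip_width: 0.003
grasp_force: 7.1
```

Call:
carry_out(commands=[[[0,0.05,0,0,0,0]]])

```text
clock: 12.67
position: [0.5534, 0.1622, 0.0459]
ee_rot: [0.086, 0.996, -0.002, 0.001]
ft_force: [-4.5, -9.1, 6.5]
grip_width: 0.002
grasp_force: 4.5
```

Call:
carry_out(commands=[[[0,0.05,0,0,0,0]]])

```text
clock: 12.75
position: [0.5539, 0.1649, 0.046]
ee_rot: [0.086, 0.996, -0.001, 0.001]
ft_force: [-1.4, -8.1, 3.7]
grip_width: 0.0
grasp_force: 3.7
```

Call:
carry_out(commands=[[[0,0.05,0,0,0,0],[0,0.05,0,0,0,0]]])

```text
clock: 12.92
position: [0.5549, 0.1698, 0.046]
ee_rot: [0.086, 0.996, -0.001, 0.002]
ft_force: [-1.0, -6.5, 2.8]
grip_width: 0.0
grasp_force: 3.5
```

Call:
carry_out(commands=[[[0,0.05,0,0,0,0],[0,0.05,0,0,0,0]]])

```text
clock: 13.08
position: [0.5556, 0.1738, 0.046]
ee_rot: [0.086, 0.996, -0.001, 0.002]
ft_force: [-1.2, -6.9, 2.5]
grip_width: 0.002
grasp_force: 3.6
```

Call:
carry_out(commands=[[[0,0.03,0,0,0,0],[0,0.03,0,0,0,0]]])

```text
clock: 13.25
position: [0.5561, 0.1766, 0.046]
ee_rot: [0.085, 0.996, -0.001, 0.002]
ft_force: [0.6, -4.0, 1.0]
grip_width: -0.001
grasp_force: 2.3
```

Call:
carry_out(commands=[[[0,0.03,0,0,0,0]]])

```text
clock: 13.33
position: [0.5563, 0.1778, 0.046]
ee_rot: [0.085, 0.996, -0.001, 0.002]
ft_force: [0.9, -4.3, 2.1]
grip_width: -0.0
grasp_force: 2.2
```

Call:
carry_out(commands=[[[0,0.03,0,0,0,0]]])

```text
clock: 13.42
position: [0.5565, 0.1791, 0.046]
ee_rot: [0.085, 0.996, -0.001, 0.002]
ft_force: [0.3, -6.4, 1.9]
grip_width: 0.001
grasp_force: 2.9
```

Call:
carry_out(commands=[[[0,0.03,0,0,0,0]]])

```text
clock: 13.5
position: [0.5567, 0.1801, 0.046]
ee_rot: [0.085, 0.996, -0.001, 0.002]
ft_force: [0.3, -6.6, 2.2]
grip_width: 0.004
grasp_force: 3.1
```

Call:
carry_out(commands=[[[0,0.02,0,0,0,0],[0,0,0,0,0,0]]])

```text
clock: 13.67
position: [0.5569, 0.1813, 0.046]
ee_rot: [0.085, 0.996, -0.0, 0.002]
ft_force: [1.1, -4.8, 0.5]
grip_width: -0.002
grasp_force: 2.3
```

Call:
carry_out(commands=[[[0,0.02,0,0,0,0],[0,0,0,0,0,0]]])

```text
clock: 13.83
position: [0.557, 0.1814, 0.046]
ee_rot: [0.085, 0.996, -0.001, 0.002]
ft_force: [0.0, -7.5, 2.4]
grip_width: -0.001
grasp_force: 3.4
```

Call:
carry_out(commands=[[[0,0.02,0,0,0,0],[0,0,0,0,0,0]]])

```text
clock: 14.0
position: [0.557, 0.1815, 0.046]
ee_rot: [0.086, 0.996, -0.001, 0.002]
ft_force: [-1.5, -9.1, 3.2]
grip_width: -0.003
grasp_force: 4.6
```

```bash
python3 - <<'E'
from h import *
im=snap('side','pics/s2.png');im=cv2.cvtColor(im,cv2.COLOR_RGB2BGR)[150:250,210:330]
cv2.imwrite('pics/s2c.png',cv2.resize(im,None,fx=6,fy=6,interpolation=cv2.INTER_CUBIC))
E
```

```text
(no output)
```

View pics/s2c.png

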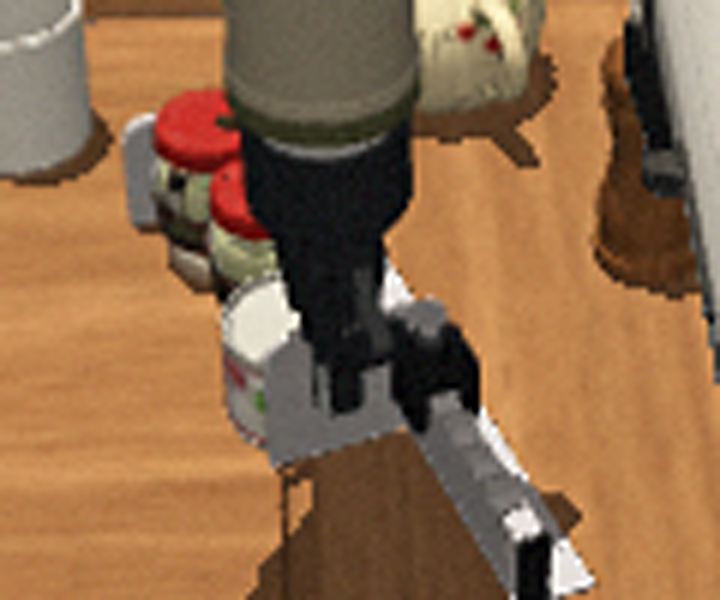

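The row is closed up and the stop resists at y=0.1815, which is the fourth notch. I'll withdraw and check.

Call:
carry_out(commands=[[[0,-0.1,0,0,0,0],[0,-0.3,0,0,0,0],[0,-0.4,0,0,0,0],[0,-0.4,0,0,0,0],[0,0,-0.5,0,0,0],[0,0,-0.7,0,0,0],[0,0,-0.8,0,0,0],[0,0,-0.8,0,0,0],[0,0,-0.8,0,0,0],[0.5,-0.3,0,0,0,0],[0.7,-0.5,0,0,0,0],[0.7,-0.5,0,0,0,0],[0.5,-0.5,0,0,0,0],[0,-0.6,0,0,0,0],[0,-0.6,0,0,0,0],[0,0,0,0,0,0]]])

```text
clock: 15.38
position: [0.4321, 0.0292, 0.1896]
ee_rot: [0.088, 0.996, 0.0, 0.002]
ft_force: [0.3, -0.1, -0.5]
grip_width: 0.002
grasp_force: 0.0
```

```bash
python3 - <<'E'
from h import *
def cr(n,r0,r1,c0,c1):
    im=snap(n,f'pics/{n}9.png');im=cv2.cvtColor(im,cv2.COLOR_RGB2BGR)[r0:r1,c0:c1]
    return cv2.resize(im,(400,int(400*(r1-r0)/(c1-c0))),interpolation=cv2.INTER_CUBIC)
a=cr('top',180,270,195,320);b=cr('side',155,255,225,315)
h=max(a.shape[0],b.shape[0]);f=lambda x:cv2.copyMakeBorder(x,0,h-x.shape[0],0,0,0)
cv2.imwrite('pics/f.png',np.hstack([f(a),f(b)]))
E
```

```text
(no output)
```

View pics/f.png

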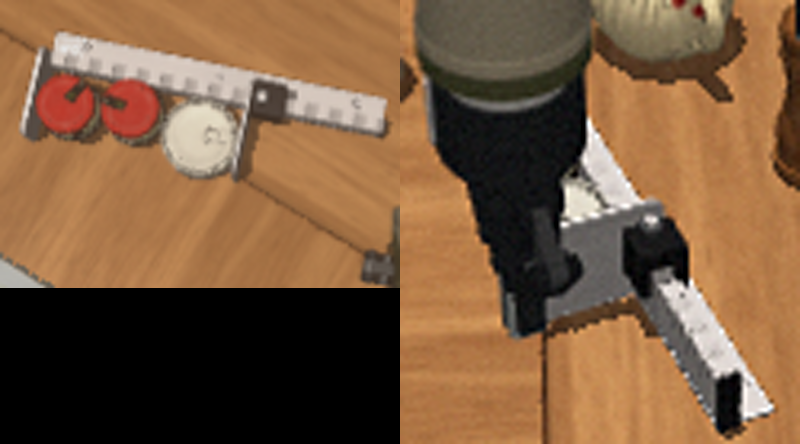

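The two jars and the tin stand closed up between the end plate at (33,95) and the stop plate at (243,145). I'll compare the pin head before and after.

```bash
python3 - <<'E'
from h import *
ey=np.array([.171,.9853])
q=onz('top',(195+237/3.2-.3,180+178/3.2-.3),.083)[:2];print('plate front Y',q@ey, 'was .205; want +.082')
f=lambda n,r,c:cv2.resize(cv2.imread(n)[r:r+28,c:c+28],(390,390),interpolation=cv2.INTER_CUBIC)
cv2.imwrite('pics/g.png',np.hstack([f('pics/side0.png',214,280),f('pics/side9.png',196,268)]))
E
```

```text
plate front Y 0.28465904376283185 was .205; want +.082
```

View pics/g.png

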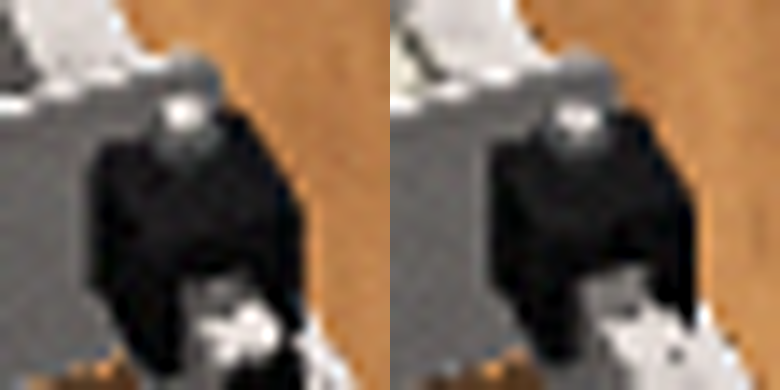

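The pin head sits lower in the saddle now: its highlight is about 28 px above the saddle corner, against 36 px before. That matches the force rise at the fourth notch, so I'm handing in.

```bash
python3 -c "
from workcell import hand_in
print(hand_in())"
```

```text
the job is handed in; nothing more can be done
None
```

The job is handed in at about 15.5 s of the 48 s. The jar was pushed back against the rail (force rose to 19 N), then the stop was clicked past three notches into the fourth (0.096), closing the row on the end plate; the pin having dropped is judged from push force and a slight visible sink.

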